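Set the vacuum pump to full suction and start it

TASK

Set the bench vacuum pump to full suction: with closed fingertips or the outside of the fingers, push its lever from the off end of the slot, on past the first notch, all the way to the second stop at the far end of the slot, so that it stays there by itself. Then press the large round start button fully down, let it come up again, and move clear. Do not pinch the lever, do not press the start button before the lever is at its second stop, do not press the small button, and leave the things standing around the pump where they are.

Things in the scene. Friction and masses are not known exactly. Their poses are not given: they have to be found in the camera images.
- pump: Vacuum pump unit, a grey box with aluminium top, 150 (its x) x 240 (its y) x 70 mm high, screwed down: it does not move. Origin: centre of its underside, on the table; z up. Its +y is the way to push the lever. Round gauge and vent slits on its -x face (robot side). Start button at x -42, y -72 mm, small button at x -42, y +28 mm. A hose spigot stands out 32 mm from the +x face at y +70 mm.
- lever (a joint): Lever angle, rad: 0 = off (leans 0.45 to the pump's -y), about 0.41 to 0.49 = first notch (upright), 0.9 = second stop (leans 0.45 to +y, solid stop). Spring detent with crests at about 0.21 and 0.69: pushed over a crest the lever snaps on to the next position and stays; let go short of it, it falls back. Each crest takes about 7 N at the grip. Starts off, or within 0.06 of it.
- lever_axis (a point): The lever's pivot inside the pump, at x +35, y 0, z +20 mm of the pump; the lever turns about a level axis along the pump's x. Above it a steel gate plate (50 x 100 mm, 72 mm above the table) has a dark slot along y with three round lobes: -y end = off, middle = first notch (one punch mark beside it), +y end = second stop (two punch marks). Axes as the pump's.
- lever_grip (a point): Middle of the lever's black grip, 110 mm from the pivot; z along the lever, away from the pump. The grip is a round tapered knob 50 mm long, up to 28 mm in diameter, on a 12 mm round steel stem, and ends 25 mm beyond this point. Grip top about 142 mm above the table at either end of the swing, 155 mm when upright.
- start_top (a point): Centre of the top of the large round black start button (36 mm in diameter), pointing straight up, about 88 mm above the table. Spring-loaded, comes up by itself.
- start (a joint): Travel of the start button in m: 0 = up, 0.006 = fully down, which takes about 5 N.
- bleed_top (a point): Centre of the top of the small round black button (18 mm in diameter) on the same panel, 100 mm from the start button toward the pump's +y. Not to be pressed.
- bleed (a joint): Travel of the small button in m: 0 = up, 0.006 = fully down.
- spice_a: Spice jar standing loose behind the pump, 44 mm in diameter, 100 mm high. Origin: centre of its underside. To be left alone.
- small_bowl: Small white bowl standing loose behind the pump, 101 mm in diameter, 45 mm high. Origin: centre of its underside. To be left alone.
- bone_tweezers: Steel tweezers, 116 x 15 x 9 mm, lying loose on the table in front of the pump. Origin: centre of their underside, long way along their x. To be left alone.

How it is judged:
On the way, in this order (a step that is already met when the one before it is completed fails the run):
1. the lever is at its second stop (value of joint lever above 0.84 rad), for 0.3 s.
2. the start button is pressed down with the lever at its second stop (value of joint start above 0.0045 m and value of joint lever above 0.84 rad), for 0.05 s.
At the end, for the whole second after the job is handed in: The lever rests at its second stop (above 0.84 of 0.90 rad), both buttons are up (less than 1.5 mm down), and the jar, the bowl and the tweezers are within 20 mm of where they were (value of joint lever above 0.84 rad and value of joint each of start, bleed below 0.0015 m and distance of each of spice_a, small_bowl, bone_tweezers from where it was at the start of the episode below 0.02 m); the robot touches nothing.
It fails at once if the start button is pressed (over 3 mm) while the lever is not at its second stop (value of joint start above 0.003 m and value of joint lever below 0.82 rad).
It fails at once if the small button is pressed (over 3 mm) (value of joint bleed above 0.003 m).
It fails at once if the lever is pinched: touched by the fingers with its grip or stem between the pads (contact force between the fingers and lever above 1 N and x of the grasp point in the frame of lever_grip between -0.012 and 0.012 m and y of the grasp point in the frame of lever_grip between -0.012 and 0.012 m and z of the grasp point in the frame of lever_grip below 0.037 m).
It fails at once if the jar, the bowl or the tweezers are moved more than 20 mm or lifted (distance of any of spice_a, small_bowl, bone_tweezers from where it was at the start of the episode above 0.02 m).
It also fails if it takes over 45 s, if anything falls off the work surface, if the arm or the gripper's body presses on something with over 40 N, if the wrist force passes 120 N, or if a joint passes its speed limit or range.

ROBOT

A 7-joint arm with a two-finger parallel gripper is mounted at the origin on the work surface; the furniture and walls round the work are solid. World frame = base frame: x ahead of the robot, y to its left, z up, the work surface at z = 0. Lengths are in m, angles in rad, forces in N, time in s.
With the tool pointing down it reaches from about 0.4 to 0.875 m from the base axis. Payload 19.3 kg.
Tool frame: the origin (TCP) lies where the fingers leave the gripper's body, on its centre line; the fingertips stand bot.tip_reach ahead of it and the grasp point (between the pads) lies 54 mm ahead of it (bot.tip_reach is the distance from the TCP to the fingertips, in m); z points along the fingers, y is the line along which they close (so a half turn about z gives the same grasp; the last joint's range is limited). The gripper opens to 85 mm and grips with 20 to 120 N. Pads are 22 mm wide; open, the fingers measure 114 mm over their backs; the gripper's body (76 mm by 85 mm) begins 54 mm behind the grasp point. The pads swing forward as they close: fully open they stand 13 mm farther back than shut.
Start: joints at [1.148, 0.521, -0.036, 1.599, 0.021, 1.021, -0.113], TCP at [0.216, -0.587, 0.304] pointing down, gripper open.
Joint ranges: [-2.91, 2.91], [-0.3, 2.13], [-1.5, 1.42], [0.17, 2.43], [-1.26, 4.41], [0.16, 1.93], [-2.52, 2.52]. Speed limits (rad/s): [1.89, 1.89, 2.39, 2.39, 3.01, 3.01, 3.01].

INTERFACE

Orientations are given as [roll, pitch, yaw] about the fixed x, y, z axes, in that order (R = Rz(yaw) Ry(pitch) Rx(roll)).
In Python, from workcell import bot gives the robot as it stands. The module is installed in compiled form; this text tells all that it offers.
- The arm moves only by the shell command python3 -m jog 'ROWS' [FORCE]. ROWS is JSON, a list that holds one entry, the list of rows, each a list of 7 numbers: the shift along the tool's x, y, z in mm, then the turn, a rotation vector about the tool's x, y, z in rad, then the opening, from 0 (shut) to 1 (fully open). In form: [[[tx, ty, tz, wx, wy, wz, fingers], ...]]. A call has 1 to 5 rows; each row shifts and turns the commanded pose from where the row before left it, along the tool's axes as they then stand; what a row does not reach is not made up. A row lasts 1/10 s, in which the tool goes at most 50 mm and 8.59 degrees, less where a joint would pass 70% of its speed; a pose out of reach is approached as far as the arm can. A call is refused whole if a number of a shift passes 50 or a number of a turn 0.15, either way. A call with a gripper value outside its range is refused whole. The fingers move at their own pace and stop on an object; FORCE is the grip in N (left out, the last holds). Time passes only in rows, so rows that do not move let the fingers close. It gives the time, the measured TCP pose, the force, the opening and the grip force at its end, in the units of the state.
- bot.observe(): the state, without advancing time (a new reading comes with each control period).
- bot.grab_frame(name): name is "side" or "top" or "wrist"; returns a dict with "img" (384x512x3 uint8, red, green, blue), "intrinsics" (3x3 intrinsics, pixels), "k1" (the pictures are not rectified: a ray, as slopes to the right and down, at radius r is drawn at 1 + k1 r^2 times it, then the intrinsics apply), "R" (3x3) and "t" (3): a world point X has camera coordinates R X + t; the wrist camera has in their place "tool_from_camera" (4x4, takes a point from camera to tool coordinates, whose origin is the TCP and whose axes are the flange's). Camera axes: x right, y down, z forward; pixel columns grow to the right and rows downward; lengths in m; the calibration is good to about 2 mm. A picture is of the moment at which its call begins: read the wrist's pose just before it. There is no depth.
- bot.job_done(): hands the job in; it is judged then, once.
Trained networks look in a picture, given as the dict that the camera call returned (one of the last four; its "shot" number tells which), for a name from the list of things; names that differ only in an ending like _2 or _b are one class to them, and where a whole thing is asked for, a point or a joint stands for the part that bears it (a point fixed in the world has none). Each returns a list of dicts, best first, with "conf" (0 to 1); they miss things now and then, are a little off and sometimes report something else, mostly with a low value. They report only what shows in the picture. A call takes as long as a camera call.
- bot.trace(query, picture): "region" (384x512 bool, what is visible of it).
- bot.spot_point(query, picture): "xyz" ([x, y, z] in m, in world coordinates, good to about 4 mm: a listed point, or the origin of a listed thing).
The state is a dict: "clock": time; "qpos": joint angles; "qd": joint speeds; "joint_efforts": joint torques, N m; "position": TCP position; "tool_rot": TCP orientation; "force": force on the tool from outside, world axes, zero at the start; "moment": the same for the moment, N m; "grip_width": finger opening in m; "finger_force": force on a finger pad.
Only numpy, scipy, OpenCV 4.12 (cv2) and the standard library are available. Lean on these libraries where they do the work, as an engineer would, in place of code of your own. Each camera call takes 0.05 s, during which the arm holds its last target. There are 200 camera calls.

## Working session

There is one attempt and no reset: what is moved stays moved. The work goes in short steps, Python scripts to look and compute and a shell command to move; the robot and the scene stay as the last step left them, time stands still between calls to the robot, and variables do not carry over. Pictures are saved under pics/ and viewed, at most 10 in all, crops included, and the job is handed in when it is done.

```bash
mkdir -p pics; python3 - <<'E'
from workcell import bot
import cv2,numpy as np
s=bot.observe();print(s['clock'],s['position'],s['tool_rot'],bot.tip_reach)
ims=[]
for c in('side','top'):
    f=bot.grab_frame(c);ims.append(f['img'])
    for q in['pump','lever_axis','lever_grip','start_top','bleed_top','spice_a','small_bowl','bone_tweezers']:
        print(c,q,[(np.round(d['xyz'],3).tolist(),round(d['conf'],2)) for d in bot.spot_point(q,f)[:2]])
cv2.imwrite('pics/a.png',cv2.resize(np.vstack(ims)[:,:,::-1],None,fx=.78,fy=.78))
E
```

```text
0.0 [ 0.21583007 -0.58626956  0.30331452] [-3.14041881e+00  9.24613201e-05  3.52781300e-01] 0.0726
side pump [([0.573, 0.074, 0.003], 0.73)]
side lever_axis []
side lever_grip [([0.587, 0.02, 0.12], 0.74)]
side start_top [([0.506, 0.022, 0.092], 0.73)]
side bleed_top [([0.547, 0.116, 0.092], 0.41)]
side spice_a [([0.689, -0.05, -0.003], 0.9)]
side small_bowl [([0.75, 0.042, -0.001], 0.66)]
side bone_tweezers [([0.427, 0.102, 0.002], 0.57)]
top pump [([0.572, 0.074, -0.001], 0.79)]
top lever_axis []
top lever_grip [([0.592, 0.016, 0.118], 0.76)]
top start_top [([0.508, 0.024, 0.092], 0.67)]
top bleed_top [([0.544, 0.114, 0.094], 0.49)]
top spice_a [([0.692, -0.054, -0.003], 0.57)]
top small_bowl [([0.75, 0.044, -0.002], 0.57)]
top bone_tweezers [([0.423, 0.107, 0.002], 0.47)]
```

View pics/a.png

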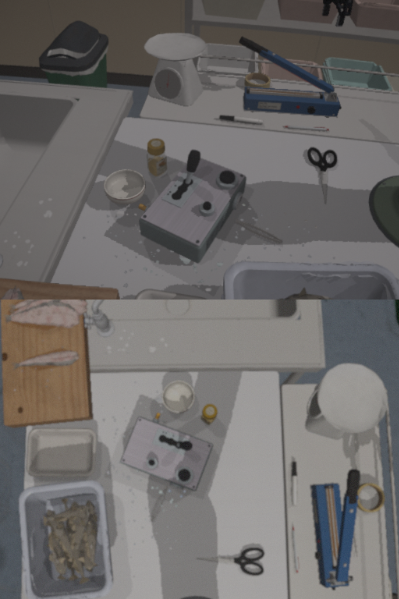

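The pump is at about (0.572, 0.074) with yaw about -0.40, and the detections agree with its geometry. I'll raise, close the fingers and turn so tool x lies along the pump's +y (yaw 1.17).

```bash
cat > h.py <<'E'
import numpy as np
from scipy.spatial.transform import Rotation as R
from workcell import bot
C=np.array([.572,.074,0]);YAW=-.40
P=R.from_euler('z',YAW).as_matrix()
def go(px,py,z,yaw=YAW+np.pi/2):
    """print tool-frame shift (mm) and turn from the measured pose to pump-frame target (mm)"""
    s=bot.observe();p=s['position'];T=R.from_euler('xyz',s['tool_rot'])
    w=C+P@np.array([px,py,z])/1e3
    G=R.from_euler('xyz',[np.pi,0,yaw])
    print('t',round(s['clock'],2),'pump xyz',np.round(P.T@(p-C)*1e3,1),'F',np.round(s['force'],1),'q7',round(s['qpos'][6],2))
    print('shift',np.round(T.inv().apply(w-p)*1e3,1),'in target axes',np.round(G.inv().apply(w-p)*1e3,1),'turn',np.round((T.inv()*G).as_rotvec(),3))
E
python3 -m jog '[[[0,0,-40,0,0,-0.14,0],[0,0,-40,0,0,-0.14,0],[0,0,-40,0,0,-0.14,0],[0,0,0,0,0,-0.14,0],[0,0,0,0,0,-0.14,0]]]'
python3 -m jog '[[[0,0,0,0,0,-0.12,0],[0,0,0,0,0,0,0]]]'
python3 -c "
from h import *
go(35,-110,300)"
```

```text
clock: 1.4
position: [0.216, -0.5867, 0.4252]
tool_rot: [3.14, 0.001, 1.058]
force: [-0.6, -0.2, -1.3]
grip_width: 0.0121
finger_force: 0.0
clock: 1.6
position: [0.2158, -0.5865, 0.4239]
tool_rot: [3.142, -0.0, 1.175]
force: [-0.1, 0.1, 0.9]
grip_width: -0.0002
finger_force: 0.0
t 1.6 pump xyz [ -70.9 -747.1  423.9] F [-0.1  0.1  0.9] q7 0.65
shift [636.6 108.4 124. ] in target axes [637.1 105.9 123.9] turn [ 0.    -0.     0.004]
```

```bash
for i in 1; do python3 -m jog '[[[40,7,0,0,0,0,0],[40,7,0,0,0,0,0],[40,7,0,0,0,0,0],[40,7,0,0,0,0,0],[40,7,0,0,0,0,0]]]'; done
python3 -m jog '[[[40,7,0,0,0,0,0],[40,7,0,0,0,0,0],[40,7,0,0,0,0,0],[40,7,0,0,0,0,0],[0,0,0,0,0,0,0]]]'
python3 -c "
from h import *
go(35,-110,300)"
```

```text
clock: 2.1
position: [0.3263, -0.4142, 0.424]
tool_rot: [3.141, 0.0, 1.168]
force: [-0.1, -0.3, 1.4]
grip_width: 0.0
finger_force: 0.0
clock: 2.6
position: [0.4161, -0.2746, 0.4242]
tool_rot: [3.141, -0.002, 1.175]
force: [-1.1, -1.2, 0.1]
grip_width: 0.0002
finger_force: 0.0
t 2.6 pump xyz [  -7.8 -381.8  424.2] F [-1.1 -1.2  0.1] q7 -0.02
shift [271.4  43.9 124.7] in target axes [271.8  42.8 124.2] turn [ 0.001 -0.002  0.004]
```

```bash
python3 -m jog '[[[40,6,0,0,0,0,0],[40,6,0,0,0,0,0],[40,6,-0,0,0,0,0],[40,6,30,0,0,0,0],[40,6,30,0,0,0,0]]]'
python3 -m jog '[[[35,6,30,0,0,0,0],[30,6,30,0,0,0,0],[0,0,0,0,0,0,0]]]'
python3 - <<'E'
from h import *
import cv2
go(35,-110,300)
p=bot.observe()
f=bot.grab_frame('wrist');cv2.imwrite('pics/w.png',f['img'][:,:,::-1])
for q in['pump','lever_axis','lever_grip','start_top','bleed_top','spice_a']:
    for d in bot.spot_point(q,f)[:2]: print(q,np.round(P.T@(np.array(d['xyz'])-C)*1e3,1),round(d['conf'],2))
E
```

```text
clock: 3.1
position: [0.5192, -0.1057, 0.3641]
tool_rot: [3.14, -0.0, 1.168]
force: [1.7, -1.4, -0.8]
grip_width: 0.0
finger_force: 0.0
clock: 3.4
position: [0.5548, -0.0479, 0.3006]
tool_rot: [-3.136, -0.0, 1.173]
force: [-0.0, -0.5, 0.2]
grip_width: 0.0002
finger_force: 0.0
t 3.4 pump xyz [  31.6 -119.   300.6] F [-0.  -0.5  0.2] q7 -0.65
shift [9.  3.4 0.6] in target axes [9.  3.4 0.6] turn [-0.005 -0.     0.003]
lever_grip [ 41.4 -41.  120.4] 0.95
start_top [-41.1 -71.7  91.9] 0.55
bleed_top [-37.9  30.9  92. ] 0.58
bleed_top [178.3  39.7  -0.6] 0.35
spice_a [157.4 -70.4   0. ] 0.98
```

View pics/w.png

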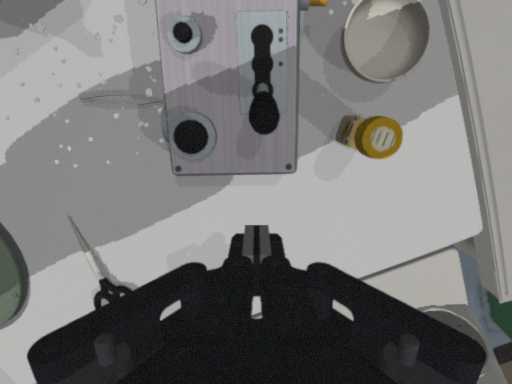

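The wrist view shows the fingertips at about (257,240), the lever grip at (264,112) in the off lobe, start button at (191,137), and small button at (183,32). The fingers are about in line with the lever, so I'll go down short of it.

```bash
python3 -m jog '[[[0,2,35,0,0,0,0],[0,2,35,0,0,0,0],[0,1,30,0,0,0,0],[0,1,22,0,0,0,0],[0,0,0,0,0,0,0]]]'
python3 -m jog '[[[12,0,0,0,0,0,0],[10,0,0,0,0,0,0],[8,0,0,0,0,0,0],[8,0,0,0,0,0,0],[0,0,0,0,0,0,0]]]'
python3 -c "
from h import *
go(37,0,178)"
```

```text
clock: 4.25
position: [0.5592, -0.0545, 0.1805]
tool_rot: [-3.139, 0.001, 1.172]
force: [-0.6, 0.2, 0.9]
grip_width: 0.0002
finger_force: 0.0
clock: 4.75
position: [0.5755, -0.0174, 0.1828]
tool_rot: [3.141, -0.001, 1.174]
force: [-0.8, 0.4, 0.0]
grip_width: 0.0
finger_force: 0.0
t 4.75 pump xyz [ 38.8 -82.8 182.8] F [-0.8  0.4  0. ] q7 -0.79
shift [82.8 -1.5  4.9] in target axes [82.8 -1.8  4.8] turn [ 0.001 -0.001  0.003]
```

```bash
python3 -m jog '[[[8,0,4,0,0,0,0],[8,0,0,0,0,0,0],[8,0,0,0,0,0,0],[8,0,0,0,0,0,0],[8,0,0,0,0,0,0]]]'
python3 -m jog '[[[8,0,0,0,0,0,0],[8,0,0,0,0,0,0],[8,0,0,0,0,0,0],[8,0,0,0,0,0,0],[0,0,0,0,0,0,0]]]'
python3 - <<'E'
from h import *
import cv2
go(37,10,180)
f=bot.grab_frame('wrist');cv2.imwrite('pics/w2.png',f['img'][:,:,::-1])
for d in bot.spot_point('lever_grip',f)[:2]: print(np.round(P.T@(np.array(d['xyz'])-C)*1e3,1),round(d['conf'],2))
E
```

```text
clock: 5.25
position: [0.5907, 0.0187, 0.1782]
tool_rot: [-3.141, -0.0, 1.173]
force: [0.2, 0.3, 0.1]
grip_width: -0.0001
finger_force: 0.0
clock: 5.75
position: [0.6031, 0.0485, 0.1783]
tool_rot: [-3.142, -0.0, 1.174]
force: [-0.9, -2.6, 1.8]
grip_width: 0.0003
finger_force: 1.0
t 5.75 pump xyz [ 38.6 -11.3 178.3] F [-0.9 -2.6  1.8] q7 -0.88
shift [21.3 -1.5 -1.7] in target axes [21.3 -1.6 -1.7] turn [-0.    -0.     0.003]
[ 40.5  13.  130.7] 0.63
```

View pics/w2.png

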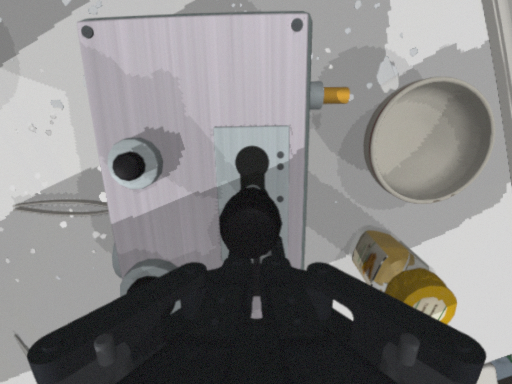

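The lever grip, at (250,222), is in contact and now just past the middle notch. The last lobe is at (252,160), so I'll keep pushing.

```bash
python3 -m jog '[[[7,0,0,0,0,0,0],[7,0,0,0,0,0,0],[6,0,0,0,0,0,0],[5,0,0,0,0,0,0],[0,0,0,0,0,0,0]]]'
python3 - <<'E'
from h import *
import cv2
go(37,10,180)
f=bot.grab_frame('wrist');cv2.imwrite('pics/w3.png',f['img'][:,:,::-1])
for d in bot.spot_point('lever_grip',f)[:2]: print(np.round(P.T@(np.array(d['xyz'])-C)*1e3,1),round(d['conf'],2))
E
```

```text
clock: 6.35
position: [0.6128, 0.0715, 0.1784]
tool_rot: [3.141, -0.001, 1.174]
force: [0.3, 0.5, -0.3]
grip_width: -0.0004
finger_force: 0.0
t 6.35 pump xyz [ 38.6  13.6 178.4] F [ 0.3  0.5 -0.3] q7 -0.91
shift [-3.6 -1.6 -1.6] in target axes [-3.6 -1.6 -1.6] turn [ 0.    -0.001  0.003]
[ 38.1  53.2 121.3] 0.63
```

View pics/w3.png

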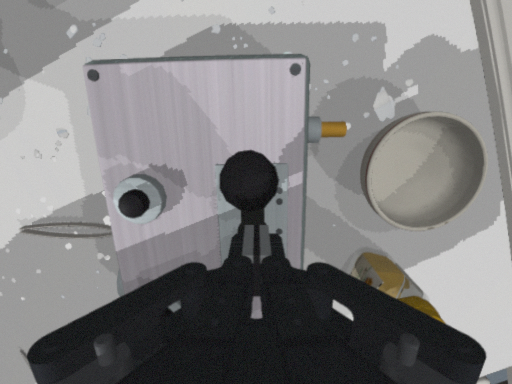

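The lever has snapped to the far end: the grip is at (248,182), about y +53 mm, and the fingers carry no force. Next I'll back off, then go over the start button.

```bash
python3 -m jog '[[[-20,0,0,0,0,0,0],[-25,0,-10,0,0,0,0],[-25,-20,-10,0,0,0,0],[-16,-30,0,0,0,0,0],[0,-30,0,0,0,0,0]]]'
python3 -m jog '[[[0,0,0,0,0,0,0],[0,0,0,0,0,0,0]]]'
python3 - <<'E'
from h import *
import cv2
go(-42,-72,180)
f=bot.grab_frame('wrist');cv2.imwrite('pics/w4.png',f['img'][:,:,::-1])
g=bot.grab_frame('top')
for h in(f,g,bot.grab_frame('side')):
  for q in('lever_grip','start_top'):
    for d in bot.spot_point(q,h)[:2]: print(q,np.round(P.T@(np.array(d['xyz'])-C)*1e3,1),round(d['conf'],2))
E
```

```text
clock: 6.95
position: [0.5039, 0.0199, 0.1985]
tool_rot: [3.141, 0.001, 1.169]
force: [0.2, 1.2, 0.0]
grip_width: -0.0005
finger_force: 0.0
clock: 7.15
position: [0.5056, 0.0221, 0.1987]
tool_rot: [3.141, -0.0, 1.173]
force: [0.1, -0.4, 0.9]
grip_width: -0.0001
finger_force: 0.0
t 7.15 pump xyz [-41.  -73.6 198.7] F [ 0.1 -0.4  0.9] q7 -0.88
shift [ 1.6 -1.  18.7] in target axes [ 1.6 -1.  18.7] turn [ 0.001 -0.     0.002]
lever_grip [ 38.5  52.1 122.2] 0.72
start_top [-36.3 -69.6  91.2] 0.75
lever_grip [ 37.6  45.6 117.6] 0.65
lever_grip [ 34.7  49.3 117.6] 0.54
start_top [-37.6 -71.3  91.4] 0.51
```

View pics/w4.png

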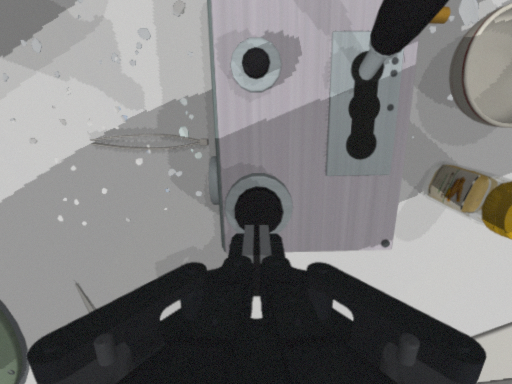

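The lever stem sits in the far lobe at (365,65), so it's at the second stop. The fingertips are over the start button at (260,208), so I'll press.

```bash
python3 -m jog '[[[2,2,18,0,0,0,0],[0,0,14,0,0,0,0],[0,0,4,0,0,0,0],[0,0,3,0,0,0,0],[0,0,0,0,0,0,0]]]'
python3 -m jog '[[[0,0,2,0,0,0,0],[0,0,2,0,0,0,0],[0,0,1,0,0,0,0],[0,0,0,0,0,0,0]]]'
```

```text
clock: 8.1
position: [0.5077, 0.0233, 0.1592]
tool_rot: [-3.141, 0.001, 1.173]
force: [-3.0, -0.7, 3.7]
grip_width: -0.0001
finger_force: 2.2
clock: 8.5
position: [0.5083, 0.0235, 0.1575]
tool_rot: [3.139, 0.001, 1.173]
force: [-22.5, -2.8, 72.3]
grip_width: -0.0003
finger_force: 36.2
```

```bash
for i in 1; do python3 -c "
from workcell import bot
import cv2
cv2.imwrite('pics/s1.png',cv2.resize(bot.grab_frame('side')['img'][180:300,150:350,::-1],None,fx=3.5,fy=3.5))"; done
python3 -m jog '[[[0,0,-4,0,0,0,0],[0,0,0,0,0,0,0],[0,0,0,0,0,0,0]]]'
python3 -m jog '[[[0,0,-2,0,0,0,0],[0,0,0,0,0,0,0],[0,0,0,0,0,0,0]]]'
python3 -m jog '[[[0,0,-2,0,0,0,0],[0,0,0,0,0,0,0],[0,0,0,0,0,0,0]]]'
python3 -m jog '[[[0,0,-2,0,0,0,0],[0,0,0,0,0,0,0],[0,0,0,0,0,0,0]]]'
```

```text
clock: 8.85
position: [0.5083, 0.0234, 0.159]
tool_rot: [3.141, -0.0, 1.173]
force: [-1.5, 0.3, 3.8]
grip_width: -0.0003
finger_force: 2.3
clock: 9.15
position: [0.5083, 0.0234, 0.1604]
tool_rot: [3.141, -0.0, 1.173]
force: [1.4, 0.9, 3.2]
grip_width: -0.0005
finger_force: 1.9
clock: 9.45
position: [0.5082, 0.0234, 0.1624]
tool_rot: [3.141, -0.0, 1.173]
force: [2.2, 0.8, 2.9]
grip_width: 0.0
finger_force: 1.3
clock: 9.75
position: [0.508, 0.0234, 0.1643]
tool_rot: [-3.141, 0.0, 1.173]
force: [1.1, 0.2, 1.7]
grip_width: 0.0004
finger_force: 0.8
```

View pics/s1.png

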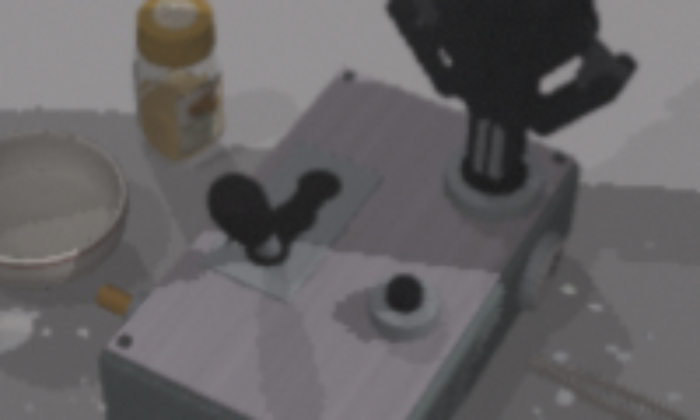

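The side view shows the fingertips pressing the button at about (495,175) down into its ring. The force falls steadily over about 6 mm as the tool rises, so the button was fully down. Now I'll move clear.

```bash
python3 -m jog '[[[0,0,-20,0,0,0,0],[0,0,-30,0,0,0,0],[0,0,-40,0,0,0,0],[-20,0,-40,0,0,0,0],[-20,0,0,0,0,0,0]]]'
python3 -m jog '[[[0,0,0,0,0,0,0],[0,0,0,0,0,0,0],[0,0,0,0,0,0,0]]]'
python3 - <<'E'
from h import *
for c in('wrist','top'):
  f=bot.grab_frame(c)
  for q in('lever_grip','start_top','spice_a','small_bowl','bone_tweezers'):
    for d in bot.spot_point(q,f)[:1]: print(c,q,np.round(d['xyz'],3),np.round(P.T@(np.array(d['xyz'])-C)*1e3,1))
E
```

```text
clock: 10.25
position: [0.4936, -0.0134, 0.2984]
tool_rot: [3.136, -0.002, 1.174]
force: [0.7, -0.1, -1.5]
grip_width: -0.0
finger_force: 0.0
clock: 10.55
position: [0.4925, -0.013, 0.2939]
tool_rot: [-3.141, 0.0, 1.173]
force: [0.4, -0.3, 0.6]
grip_width: -0.0
finger_force: 0.0
wrist start_top [0.55  0.117 0.095] [-36.6  30.8  94.9]
wrist spice_a [ 0.693 -0.053  0.001] [160.9 -70.3   0.7]
wrist small_bowl [0.75 0.04 0.  ] [177.5  37.9   0. ]
wrist bone_tweezers [ 0.425  0.104 -0.   ] [-1.47e+02 -2.90e+01 -1.00e-01]
top lever_grip [0.623 0.102 0.115] [ 36.1  45.8 114.6]
top spice_a [ 0.69  -0.051  0.003] [157.1 -69.2   3.1]
top small_bowl [ 0.753  0.042 -0.001] [178.8  40.9  -1.2]
top bone_tweezers [0.42  0.106 0.001] [-152.   -30.1    1. ]
```

```bash
python3 -c "
from workcell import bot
print(bot.job_done())"
```

```text
the job is handed in; nothing more can be done
None
```

The job is handed in: the lever rests at its second stop, the start button was pressed fully down and released, the jar, bowl and tweezers were not moved, and the arm is clear. The hand-in call returned no verdict.

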